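# Bring the first row of a medication card over the shelf edge

## Robot

A 6-joint arm with a two-finger parallel gripper is mounted at the origin on a cart in front of the work surface, level with it; the furniture and walls round the work are solid. World frame = base frame: x ahead of the robot, y to its left, z up, the work surface at z = 0. Lengths are in m, angles in rad, forces in N, time in s.
With the tool pointing down it reaches from about 0.3 to 0.775 m from the base axis. Payload 14.6 kg.
Tool frame: the origin (TCP) lies between the finger pads; the fingertips stand 8 mm ahead of it and the grasp point (between the pads) lies 11 mm behind it (ctrl.tip_reach is the distance from the TCP to the fingertips, in m); y points along the fingers, z is the direction in which the jaws open and shut, and the axes are right-handed (so a half turn about y gives the same grasp; the last joint's range is limited). The gripper opens to 94 mm and grips with 3 to 60 N. Pads are 16 mm wide; open, the fingers measure 119 mm over their backs; the gripper's body (75 mm by 177 mm) begins 78 mm behind the grasp point.
Start: joints at [1.202, 0.3, 1.521, -0, 1.321, -0.067], TCP at [0.163, 0.525, 0.213] pointing down, gripper open.
Joint ranges: [-3.03, 3.03], [-0.79, 2.21], [0.23, 2.52], [-1.04, 4.18], [0, 3.07], [-2.55, 2.55]. Speed limits (rad/s): [2.22, 2.22, 2.57, 3.14, 3.14, 3.14].

## Interface

Orientations are given as [roll, pitch, yaw] about the fixed x, y, z axes, in that order (R = Rz(yaw) Ry(pitch) Rx(roll)).
In Python, from station import ctrl gives the robot as it stands.
- The arm moves only by the tool play_rows, never from a script. Its arguments are lists of equal length, an entry for each row: "twist": the turn, a rotation vector about the world's x, y, z as a fraction of full scale, a list of three; "travel": the shift along the world's x, y, z as a fraction of full scale, a list of three; "grip": the gripper's target within -1 to 1 (shut at 1, half-way at 0, fully open at -1). A call has 1 to 12 rows; each row shifts and turns the commanded pose from where the row before left it; what a row does not reach is not made up. Full scale, the value 1, is 5 cm for a shift and 90 degrees for a turn. A row lasts 1/10 s, in which the tool goes at most 50 mm and 8.59 degrees, less where a joint would pass 70% of its speed; a pose out of reach is approached as far as the arm can. A call with a number of a shift or a turn outside -1 to 1 is refused whole. A call with a gripper value outside its range is refused whole. The fingers move at their own pace and stop on an object; "force" is the grip in N (left out, the last holds). Time passes only in rows, so rows that do not move let the fingers close. It gives the time, the measured TCP pose, the force and the opening at its end, in the units of the state.
- ctrl.get_obs(): the state, without advancing time (a new reading comes with each control period).
- ctrl.camera(name): name is "scene" or "top"; returns a dict with "img" (480x640x3 uint8, red, green, blue), "vfov" (degrees; the focal length in pixels is half the picture's height over the tangent of half this angle, whatever the lens; pixels are square), "cx", "cy" (the principal point, pixels), "rvec" (rotation vector, rad) and "tvec" (3), from world to camera coordinates, as OpenCV has them. Camera axes: x right, y down, z forward; pixel columns grow to the right and rows downward; lengths in m; the calibration is good to about 2 mm. A picture is of the moment at which its call begins. There is no depth.
- ctrl.hand_in(): hands the job in, once; it reports no verdict.
Trained networks look in a picture, given as the dict that the camera call returned (one of the last four; its "shot" number tells which), for a name from the list of things; names that differ only in an ending like _2 or _b are one class to them, and where a whole thing is asked for, a point or a joint stands for the part that bears it (a point fixed in the world has none). Each returns a list of dicts, best first, with "confidence" (0 to 1); they miss things now and then, are a little off and sometimes report something else, mostly with a low value. They report only what shows in the picture. A call takes as long as a camera call. They do not tell look-alikes from the thing itself.
- ctrl.boxes_of(name, picture): "point" ([column, row] in pixels, amid what is visible of it).
- ctrl.trace(name, picture): "pixels" (480x640 bool, what is visible of it) and "point" ([column, row] in pixels, amid what is visible of it).
The state is a dict: "time_s": time; "qpos": joint angles; "joint_vel": joint speeds; "tau": joint torques, N m; "ee_pos": TCP position; "eef_rot": TCP orientation; "force": force on the tool from outside, world axes, zero at the start; "moment": the same for the moment, N m; "grip_width": finger opening in m.
Only numpy, scipy, OpenCV 4.12 (cv2) and the standard library are available. Lean on these libraries where they do the work, as an engineer would, in place of code of your own. Each camera call takes 0.05 s, during which the arm holds its last target.

## Task

Push the medication card along the low desk shelf towards its front edge, until the front row of tablets is wholly out over the edge and the second row is still wholly on the shelf, so that a nurse can press the first tablets out downwards. Only push or slide it with the fingers, never grip or lift it, and leave it lying flat on the shelf. Leave the medicine cup below the edge and the two vials on the shelf where they stand.

Things in the scene. Friction and masses are not known exactly. Their poses are not given: they have to be found in the camera images.
- shelf: Low wooden desk shelf on two white side panels, fixed to the table. The board is 250 mm deep (x), 340 mm wide (y), 14 mm thick, its top 70 mm above the table. Origin on the table below the board's centre; its own -x points to its front edge, which looks towards the robot.
- shelf_edge (a point): Middle of the shelf's front top edge, at the height of the board's top. Axes as the shelf's: the edge runs along y, -x points out over the edge, +x back over the board.
- card: Loose flat medication card, blue rim, white face, 100 mm deep (x), 120 wide (y), 7 thick, about 90 g, askew to the shelf by up to 0.25 rad. Origin at the centre of its underside; -x is its front, z up. On top three rows of four clear pockets, 14 mm across, 4 high, with orange tablets: rows along y at x = -33 (front row), 0, +33 mm; pockets at y = -42, -14, 14, 42 mm. Thin blue lines at x = -16.5 and 16.5.
- line_left (a point): Left end (y = +49 mm) of the front printed blue line of the card, 16.5 mm in front of the card's centre, on its top face. The job is well done when this line lies above the shelf's front edge.
- line_right (a point): Right end (y = -49 mm) of the same front printed line.
- cup: Small loose white medicine cup, 40 mm across, 36 mm high, standing on the table in front of the shelf, below its edge. Origin at the centre of its underside. To be left alone.
- vial_blue: Loose vial with a blue cap, 23 mm across, 58 mm high, standing on the left end of the shelf. Origin at the centre of its underside. To be left alone.
- vial_red: Loose vial with a red-brown cap, 23 mm across, 48 mm high, standing on the right end of the shelf. Origin at the centre of its underside. To be left alone.
Not all that is in view belongs to the job. Of the things that look like the card, the largest one is meant.

How it is judged:
By the outcome, as a careful person would: the job done as asked, in the order asked, and still so for the second after the job is handed in, with the robot touching nothing.
It also fails if it takes over 35 s, if anything falls off the work surface, if the arm or the gripper's body presses on something with over 40 N, if the wrist force passes 120 N, or if a joint passes its speed limit or range.

## Working session

There is one attempt and no reset: what is moved stays moved. The work goes in short steps, Python scripts to look and compute and a tool call to move; the robot and the scene stay as the last step left them, time stands still between calls to the robot, and variables do not carry over. Pictures are saved under pics/ and viewed, and the job is handed in when it is done.

Besides the shell and the picture viewer there is one more tool, called after "Call:" in YAML: its name, and indented under it one key for each argument. play_rows: Moves the arm, as the interface text tells. Its arguments: {"type":"object","properties":{"twist":{"type":"array"},"travel":{"type":"array"},"grip":{"type":"array"},"force":{"type":"number"}},"required":["twist","travel","grip"]}

```bash
mkdir -p pics; cat > h.py <<'E'
import numpy as np,cv2
from station import ctrl
def K(p):
    f=240/np.tan(np.radians(p['vfov']/2)); return np.array([[f,0,p['cx']],[0,f,p['cy']],[0,0,1.]])
def toz(p,uv,z):
    R=cv2.Rodrigues(np.array(p['rvec'],float))[0];t=np.array(p['tvec'],float).ravel()
    d=R.T@np.linalg.inv(K(p))@np.array([uv[0],uv[1],1.]);o=-R.T@t
    return o+d*(z-o[2])/d[2]
def proj(p,X):
    return cv2.projectPoints(np.array(X,float).reshape(-1,1,3),np.array(p['rvec'],float),np.array(p['tvec'],float),K(p),None)[0].reshape(-1,2)
def save(p,n): cv2.imwrite('pics/'+n+'.png',cv2.cvtColor(p['img'],cv2.COLOR_RGB2BGR))
E
python3 - <<'E'
from h import *
s=ctrl.get_obs();print(s['time_s'],s['ee_pos'],s['eef_rot'],s['grip_width'],ctrl.tip_reach)
for c in ['scene','top']:
    p=ctrl.camera(c);save(p,c+'0');print(c,p['vfov'],p['rvec'],p['tvec'],[k for k in p])
    for n,z in [('shelf_edge',.07),('card',.077),('line_left',.077),('line_right',.077),('cup',.018),('vial_blue',.099),('vial_red',.094)]:
        try:
            for d in ctrl.boxes_of(n,p)[:4]: print(n,d['confidence'],np.round(d['point'],1),np.round(toz(p,d['point'],z),4))
        except Exception as e: print(n,e)
E
```

```text
0.0 [0.1633832  0.52492343 0.21290926] [-1.57187621e+00  9.62536026e-05 -3.01808172e-01] 0.09420037006033719 0.008
scene 43.62458246741768 [ 1.96494271 -0.55880992  0.36646316] [-0.4917296   0.1653206   0.96339968] ['img', 'vfov', 'cx', 'cy', 'rvec', 'tvec', 'shot']
shelf_edge 0.63 [375.8 265. ] [ 0.5749 -0.1822  0.07  ]
card 0.95 [340.4 255.2] [ 0.534 -0.129  0.077]
card 0.85 [457.6 338.2] [ 0.5345 -0.4321  0.077 ]
card 0.62 [221.8 287.8] [ 0.3029 -0.1266  0.077 ]
line_left 0.94 [342.5 253.3] [ 0.5415 -0.1247  0.077 ]
line_left 0.63 [222.8 288.5] [ 0.3033 -0.1295  0.077 ]
line_right 0.97 [224.4 286.1] [ 0.3087 -0.1237  0.077 ]
line_right 0.82 [458.3 341.2] [ 0.5302 -0.4381  0.077 ]
line_right 0.62 [340.  253.1] [ 0.538  -0.1216  0.077 ]
cup 0.67 [294.2 290.4] [ 0.4489 -0.1077  0.018 ]
vial_blue 0.64 [299.2 214.6] [0.5372 0.0257 0.099 ]
vial_red 0.62 [382.5 270. ] [ 0.546  -0.2377  0.094 ]
top 51.220821138417115 [ 2.24625223 -2.18482565  0.08182202] [-0.09888356  0.53262314  1.2049675 ] ['img', 'vfov', 'cx', 'cy', 'rvec', 'tvec', 'shot']
shelf_edge 0.84 [323.1 204.4] [ 0.596  -0.0743  0.07  ]
card 0.98 [434.6 205. ] [ 0.6017 -0.3334  0.077 ]
card 0.82 [294.3 308.2] [ 0.3556 -0.0149  0.077 ]
card 0.53 [343.2 230.6] [ 0.5361 -0.1222  0.077 ]
line_left 0.9 [436.7 203.5] [ 0.6053 -0.3383  0.077 ]
line_left 0.89 [293.  307.3] [ 0.3575 -0.0119  0.077 ]
line_left 0.63 [344.6 232.5] [ 0.5318 -0.1255  0.077 ]
line_left 0.48 [393.6 223.4] [ 0.5561 -0.2386  0.077 ]
line_right 0.85 [291.1 308.5] [ 0.3547 -0.0076  0.077 ]
line_right 0.62 [436.5 205.4] [ 0.6009 -0.3379  0.077 ]
line_right 0.6 [341.7 234. ] [ 0.5281 -0.1189  0.077 ]
cup 0.74 [339.3 270.9] [ 0.4411 -0.1191  0.018 ]
vial_blue 0.5 [274.  228.6] [0.5352 0.0354 0.099 ]
```

View pics/scene0.png

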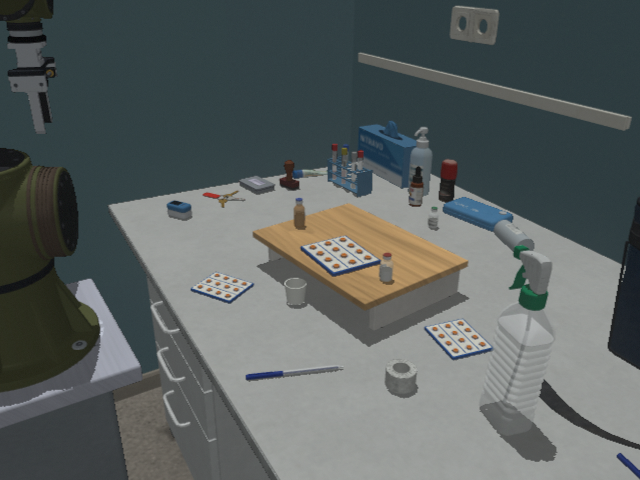

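View pics/top0.png

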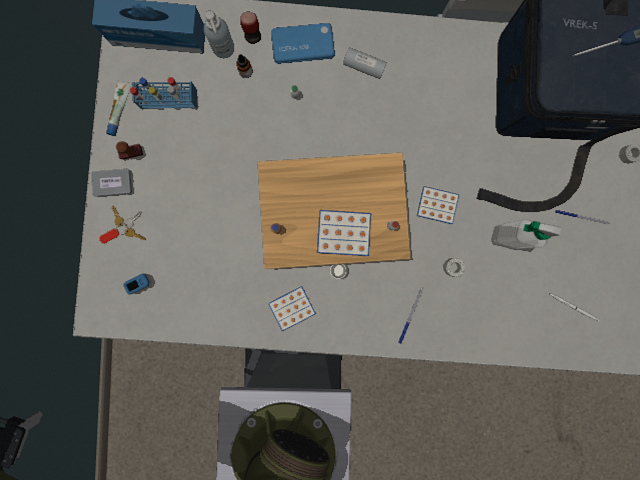

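Both views show the card on the shelf, at about (344,233) in top. The cup is just in front of the edge at (339,271), and the two vials are at (278,229) and (393,226). I'll zoom in to measure precisely.

```bash
python3 - <<'E'
import cv2
a=cv2.imread('pics/top0.png')[145:285,250:420];cv2.imwrite('pics/t0z.png',cv2.resize(a,None,fx=4.7,fy=4.2,interpolation=cv2.INTER_CUBIC)) if 0 else cv2.imwrite('pics/t0z.png',cv2.resize(a,None,fx=4.25,fy=4.25,interpolation=cv2.INTER_CUBIC))
a=cv2.imread('pics/scene0.png')[200:330,245:470];cv2.imwrite('pics/s0z.png',cv2.resize(a,None,fx=3.5,fy=3.5,interpolation=cv2.INTER_CUBIC))
E
```

```text
(no output)
```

View pics/t0z.png

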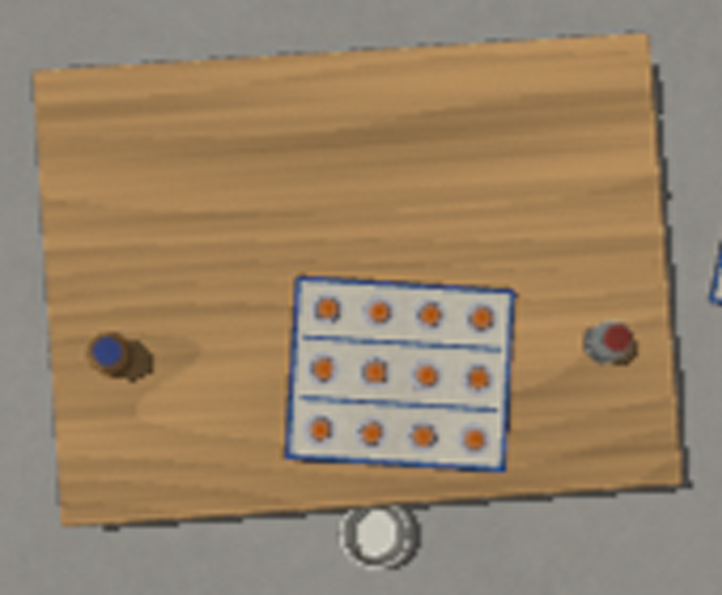

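View pics/s0z.png

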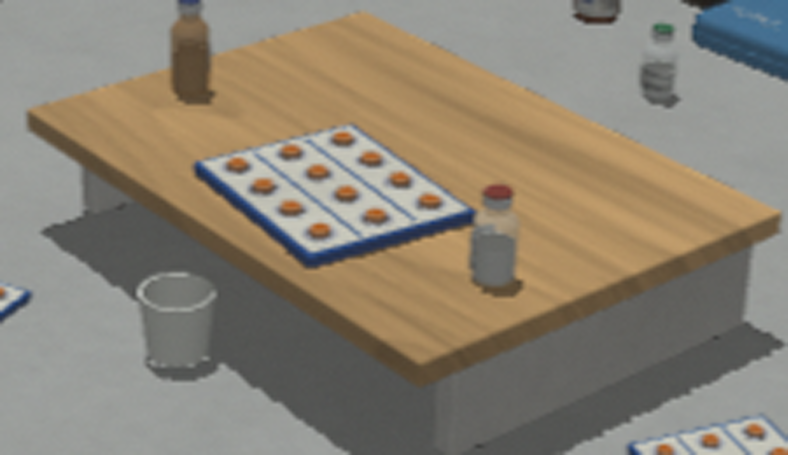

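```bash
cat >> h.py <<'E'
from scipy.optimize import least_squares
def T2(q,P): 
    c,s=np.cos(q[2]),np.sin(q[2]); P=np.array(P,float); return np.c_[q[0]+c*P[:,0]-s*P[:,1],q[1]+s*P[:,0]+c*P[:,1],P[:,2]]
TAB=[(x,y,.0795) for x in(-.033,0,.033) for y in(-.042,-.014,.014,.042)]
def blobs(p,q0,lim=9):
    h=cv2.cvtColor(p['img'],cv2.COLOR_RGB2HSV); m=((h[...,0]<17)&(h[...,1]>150)&(h[...,2]>110)).astype(np.uint8)
    n,l,st,c=cv2.connectedComponentsWithStats(m)
    c=np.array([c[i] for i in range(1,n) if 4<=st[i,4]<90])
    pr=proj(p,T2(q0,TAB)); out=[]
    for i,u in enumerate(pr):
        d=np.linalg.norm(c-u,axis=1);j=d.argmin()
        if d[j]<lim: out.append((i,c[j]))
    return out
def card(pics,q0):
    for lim in (7,4):
        B=[blobs(p,q0,lim) for p in pics]
        f=lambda q:np.concatenate([(proj(p,T2(q,[TAB[i] for i,_ in b]))-np.array([u for _,u in b])).ravel() for p,b in zip(pics,B) if b])
        r=least_squares(f,q0,loss='soft_l1');q0=r.x
    return r.x,np.sqrt(np.mean(f(r.x)**2)),[len(b) for b in B]
SH=[(-.125,.17,.07),(.125,.17,.07),(.125,-.17,.07),(-.125,-.17,.07)]
E
python3 - <<'E'
from h import *
ps=[ctrl.camera('scene'),ctrl.camera('top')]
for g in (ps,ps[:1],ps[1:]): print('card',card(g,[.534,-.125,-.05]))
# shelf: corners clicked
S=[None]*2
top=np.array([(61,524),(34,72),(648,35),(685,486)])/4.25+[250,145]
sc=np.array([(28,112),(362,13),(779,217),(420,362)])/3.5+[245,200]
for g in ([(ps[0],sc),(ps[1],top)],[(ps[0],sc)],[(ps[1],top)]):
    f=lambda q:np.concatenate([(proj(p,T2(q,SH))-u).ravel() for p,u in g])
    r=least_squares(f,[.6,-.1,0]);print('shelf',r.x,np.round(r.fun,1))
for n in ('vial_blue','vial_red','cup'):
  for p in ps:
    for d in ctrl.trace(n,p)[:1]:
        ys,xs=np.nonzero(d['pixels']);print(n,d['confidence'],d['point'],xs.min(),xs.max(),ys.min(),ys.max())
E
```

```text
card (array([ 0.53399397, -0.12359469, -0.03160279]), np.float64(1.05870745490441), [12, 12])
card (array([ 0.53865233, -0.1182568 , -0.02860699]), np.float64(0.2144429036167725), [12])
card (array([ 0.53160728, -0.12389616, -0.03640163]), np.float64(0.07916828696041713), [12])
shelf [ 0.58519909 -0.10107846  0.09445453] [-1.8  0.1 -0.3  0.3  0.3 -0.1 -1.3  2.2  0.2 -0.1 -0.2 -1.5  0.6 -1.6
 -0.2 -1.2]
shelf [ 0.58857417 -0.09883228  0.09519892] [-0.8 -0.6  0.3 -0.4  0.8 -1.1 -0.3  1. ]
shelf [ 0.5826505  -0.10088832  0.0926478 ] [-0.   0.9 -0.2 -0.5  0.6 -0.4 -0.4  0. ]
vial_red 0.63 [385.6, 270.6] 379 393 254 281
vial_red 0.62 [391.6, 221.5] 387 398 220 229
cup 0.83 [294.4, 291.4] 285 306 278 304
cup 0.75 [338.3, 270.4] 330 346 263 279
```

Call:
play_rows:
  twist:
    - [0, 0, 0.084]
    - [0, 0, 0.084]
    - [0, 0, 0.084]
    - [0, 0, 0]
    - [0, 0, 0]
    - [0, 0, 0]
    - [0, 0, 0]
    - [0, 0, 0]
    - [0, 0, 0]
    - [0, 0, 0]
    - [0, 0, 0]
    - [0, 0, 0]
  travel:
    - [0.5, -0.7, 0]
    - [0.5, -0.7, 0]
    - [0.5, -0.7, 0]
    - [0.5, -0.7, 0]
    - [0.5, -0.7, 0]
    - [0.5, -0.7, 0]
    - [0.5, -0.7, 0]
    - [0.5, -0.7, 0]
    - [0.5, -0.7, 0]
    - [0.5, -0.7, 0]
    - [0.5, -0.7, 0]
    - [0.5, -0.7, 0]
  grip: [-0.5, -0.5, -0.5, -0.5, -0.5, -0.5, -0.5, -0.5, -0.5, -0.5, -0.5, -0.5]

```text
time_s: 2.4
ee_pos: [0.4643, 0.1034, 0.2137]
eef_rot: [-1.571, -0.001, 0.094]
force: [0.2, 1.6, -0.3]
grip_width: 0.0705
```

Call:
play_rows:
  twist:
    - [0, 0, 0]
    - [0, 0, 0]
    - [0, 0, 0]
    - [0, 0, 0]
    - [0, 0, 0]
    - [0, 0, 0]
    - [0, 0, 0]
    - [0, 0, 0]
  travel:
    - [0.54, -0.72, 0]
    - [0.54, -0.72, 0]
    - [0.54, -0.72, 0]
    - [0.54, -0.72, 0]
    - [0.54, -0.72, 0]
    - [0.54, -0.72, 0]
    - [0, 0, -1]
    - [0, 0, -0.6]
  grip: [-0.5, -0.5, -0.5, -0.5, -0.5, -0.5, -0.5, -0.5]

```text
time_s: 3.2
ee_pos: [0.6251, -0.1119, 0.1303]
eef_rot: [-1.57, 0.002, 0.092]
force: [-0.4, -0.1, -0.4]
grip_width: 0.0706
```

```bash
cat > look.py <<'E'
from h import *
import sys
n=sys.argv[1]
s=ctrl.get_obs();print(s['time_s'],np.round(s['ee_pos'],4),np.round(s['eef_rot'],3),np.round(s['force'],1))
ps=[ctrl.camera('scene'),ctrl.camera('top')]
a=cv2.cvtColor(ps[0]['img'],cv2.COLOR_RGB2BGR)[130:350,200:480];cv2.imwrite(f'pics/{n}s.png',cv2.resize(a,None,fx=2.6,fy=2.6,interpolation=cv2.INTER_CUBIC))
a=cv2.cvtColor(ps[1]['img'],cv2.COLOR_RGB2BGR)[145:295,240:430];cv2.imwrite(f'pics/{n}t.png',cv2.resize(a,None,fx=4,fy=4,interpolation=cv2.INTER_CUBIC))
q0=eval(sys.argv[2]) if len(sys.argv)>2 else [.534,-.124,-.03]
for g,S in ((ps[:1],(.58857,-.09883,.0940)),(ps[1:],(.58265,-.10089,.0930))):
    try:
        q,e,b=card(g,q0)
        c,s_=np.cos(S[2]),np.sin(S[2]);d=q[:2]-np.array(S[:2]);a=q[2]-S[2]
        x=c*d[0]+s_*d[1];y=-s_*d[0]+c*d[1]
        print(np.round(q,4),round(e,2),b,'shelf frame x,y,ang',np.round([x,y,a],4),'line past edge mm L,R',[round(1e3*(-.125-(x-.0165*np.cos(a)-yy*np.sin(a))),1) for yy in(.049,-.049)])
    except Exception as e: print(e)
E
python3 look.py a
```

```text
3.2 [ 0.6251 -0.1119  0.1303] [-1.57   0.002  0.092] [-0.4 -0.1 -0.4]
[ 0.5389 -0.1182 -0.0314] 0.22 [7] shelf frame x,y,ang [-0.0513 -0.0146 -0.1254] line past edge mm L,R [np.float64(-63.5), np.float64(-51.2)]
need at least one array to concatenate
```

View pics/as.png

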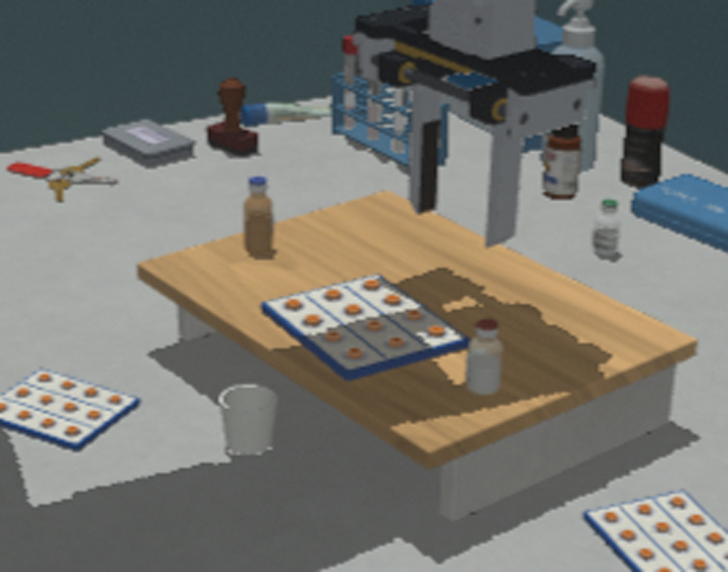

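View pics/at.png

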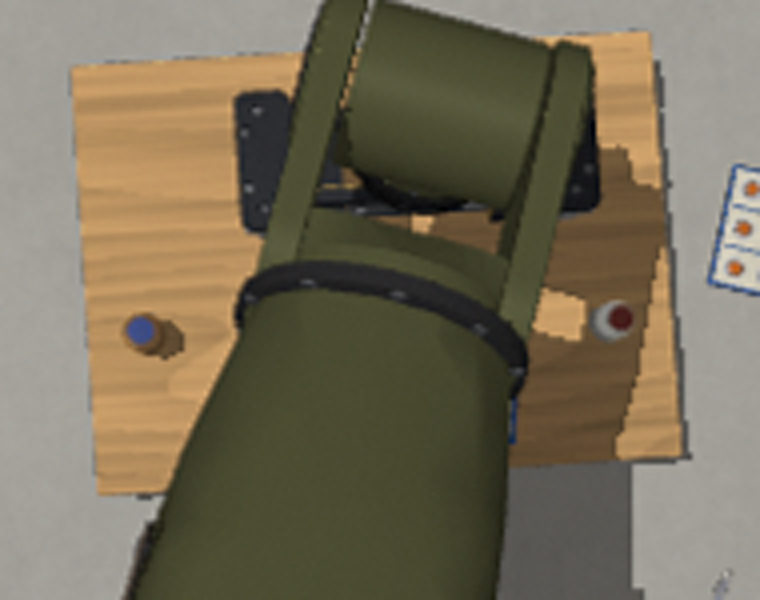

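Call:
play_rows:
  twist:
    - [0, 0, 0]
    - [0, 0, 0]
    - [0, 0, 0]
    - [0, 0, 0]
  travel:
    - [0, -0.04, -0.4]
    - [0, 0, -0.3]
    - [0, 0, -0.12]
    - [0, 0, 0]
  grip: [-0.5, -0.5, -0.5, -0.5]

```text
time_s: 3.7
ee_pos: [0.6254, -0.1127, 0.0925]
eef_rot: [-1.571, 0.0, 0.094]
force: [0.5, 0.7, -0.2]
grip_width: 0.0701
```

```bash
sed -i "s/(h\[...,2\]>110)/(h[...,2]>70)/" h.py; python3 look.py b; python3 - <<'E'
from h import *
s=ctrl.get_obs();p=ctrl.camera('scene');y=s['eef_rot'][2];e=np.array(s['ee_pos'])
for l in (.036,.048,-.036,-.048):
  for a in(-.008,.008): print(l,a,(proj(p,e+[a*np.cos(y)-l*np.sin(y),l*np.cos(y)+a*np.sin(y),-.008])[0]-[200,130])*2.6)
E
```

```text
3.7 [ 0.6254 -0.1127  0.0925] [-1.571  0.     0.094] [ 0.5  0.7 -0.2]
[ 0.5389 -0.1182 -0.0287] 0.23 [7] shelf frame x,y,ang [-0.0513 -0.0146 -0.1227] line past edge mm L,R [np.float64(-63.3), np.float64(-51.3)]
need at least one array to concatenate
0.036 -0.008 [417.22299213 263.01477512]
0.036 0.008 [433.35729327 257.72871846]
0.048 -0.008 [406.80468302 257.57113273]
0.048 0.008 [422.90074786 252.36390381]
-0.036 -0.008 [483.07865782 297.42484009]
-0.036 0.008 [499.42818378 291.62691976]
-0.048 -0.008 [494.64661115 303.46917996]
-0.048 0.008 [511.02922472 297.57892703]
```

View pics/bs.png

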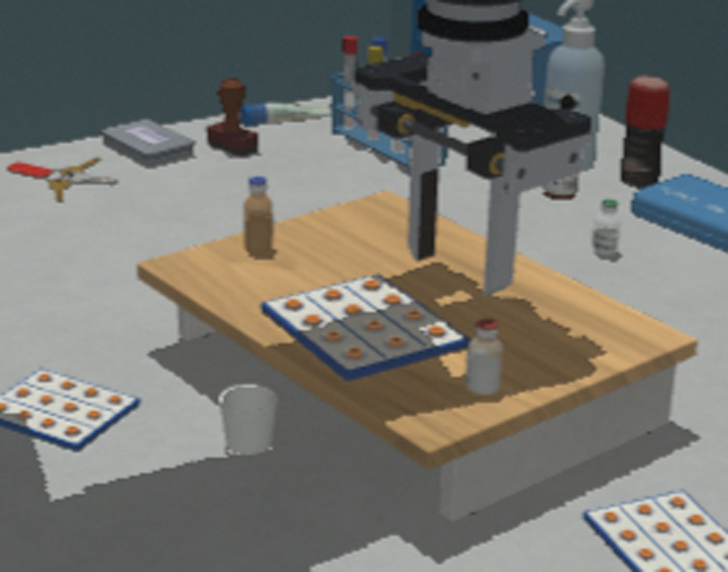

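Call:
play_rows:
  twist:
    - [0, 0, 0]
    - [0, 0, 0]
    - [0, 0, 0]
    - [0, 0, 0]
    - [0, 0, 0]
    - [0, 0, 0]
    - [0, 0, 0]
    - [0, 0, 0]
    - [0, 0, 0]
    - [0, 0, 0]
  travel:
    - [0, 0, -0.15]
    - [0, 0, -0.08]
    - [-0.1, -0.009, 0]
    - [-0.1, -0.009, 0]
    - [-0.1, -0.009, 0]
    - [-0.1, -0.009, 0]
    - [-0.1, -0.009, 0]
    - [-0.1, -0.01, 0]
    - [-0.1, -0.01, 0]
    - [-0.1, -0.01, 0]
  grip: [-0.5, -0.5, -0.5, -0.5, -0.5, -0.5, -0.5, -0.5, -0.5, -0.5]

```text
time_s: 4.85
ee_pos: [0.5851, -0.1166, 0.081]
eef_rot: [-1.571, -0.0, 0.094]
force: [1.1, 0.1, 0.6]
grip_width: 0.0704
```

```bash
python3 look.py c "[.524,-.119,.05]"
```

```text
4.85 [ 0.5851 -0.1166  0.081 ] [-1.571 -0.     0.094] [1.1 0.1 0.6]
[ 0.5302 -0.1235  0.0674] 0.18 [4] shelf frame x,y,ang [-0.0604 -0.0191 -0.0266] line past edge mm L,R [np.float64(-49.4), np.float64(-46.8)]
[ 0.5231 -0.1291  0.0497] 0.0 [1] shelf frame x,y,ang [-0.0619 -0.0225 -0.0433] line past edge mm L,R [np.float64(-48.7), np.float64(-44.5)]
```

View pics/cs.png

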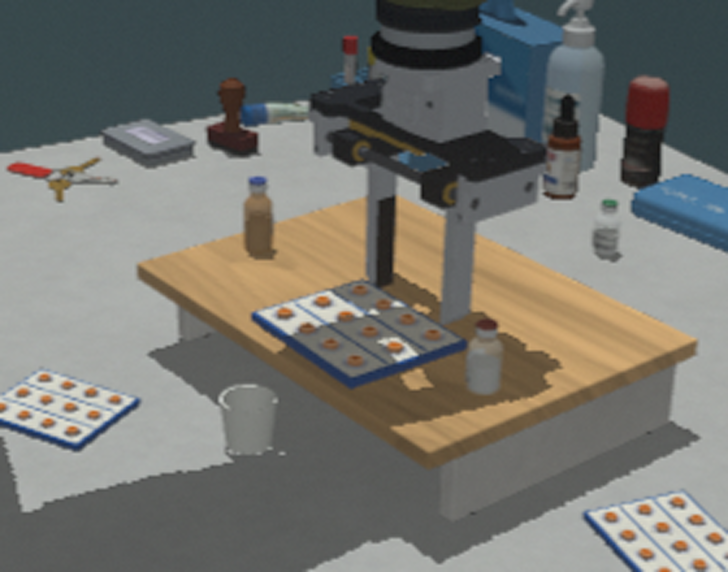

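The card is turning square as the fingers push it. I'll push most of the remaining way, then measure again.

Call:
play_rows:
  twist:
    - [0, 0, 0]
    - [0, 0, 0]
    - [0, 0, 0]
    - [0, 0, 0]
    - [0, 0, 0]
    - [0, 0, 0]
    - [0, 0, 0]
    - [0, 0, 0]
    - [0, 0, 0]
  travel:
    - [-0.1, -0.009, 0]
    - [-0.1, -0.009, 0]
    - [-0.1, -0.009, 0]
    - [-0.1, -0.009, 0]
    - [-0.1, -0.01, 0]
    - [-0.1, -0.01, 0]
    - [-0.06, -0.006, 0]
    - [-0.04, -0.004, 0]
    - [0, 0, 0]
  grip: [-0.5, -0.5, -0.5, -0.5, -0.5, -0.5, -0.5, -0.5, -0.5]

```text
time_s: 5.85
ee_pos: [0.5503, -0.12, 0.0809]
eef_rot: [-1.571, 0.0, 0.094]
force: [1.1, 0.3, -0.2]
grip_width: 0.0703
```

```bash
sed -i "s/h\[...,1\]>150)&(h\[...,2\]>70/h[...,1]>140)\&(h[...,2]>60/;s/<17)/<16)/" h.py; python3 look.py d "[.495,-.127,.093]"
```

```text
5.85 [ 0.5503 -0.12    0.0809] [-1.571  0.     0.094] [ 1.1  0.3 -0.2]
[ 0.497  -0.1294  0.097 ] 0.21 [5] shelf frame x,y,ang [-0.094  -0.0218  0.003 ] line past edge mm L,R [np.float64(-14.4), np.float64(-14.6)]
need at least one array to concatenate
```

View pics/ds.png

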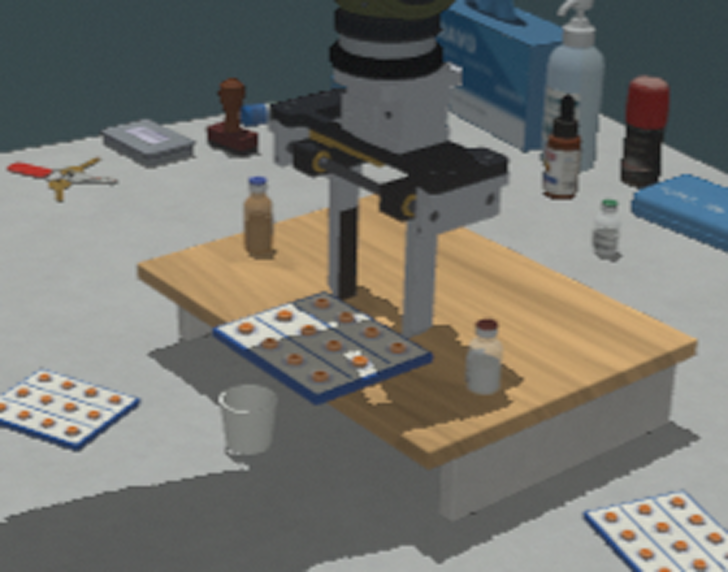

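Call:
play_rows:
  twist:
    - [0, 0, 0]
    - [0, 0, 0]
    - [0, 0, 0]
    - [0, 0, 0]
    - [0, 0, 0]
    - [0, 0, 0]
    - [0, 0, 0]
    - [0, 0, 0]
    - [0, 0, 0]
    - [0, 0, 0]
  travel:
    - [-0.08, -0.007, 0]
    - [-0.08, -0.007, 0]
    - [-0.06, -0.006, 0]
    - [-0.02, -0.002, 0]
    - [0, 0, 0]
    - [0.1, 0.01, 0]
    - [0.3, 0.03, 0]
    - [0.3, 0.03, 0.2]
    - [0, 0, 1]
    - [0, 0, 1]
  grip: [-0.5, -0.5, -0.5, -0.5, -0.5, -0.5, -0.5, -0.5, -0.5, -0.5]

```text
time_s: 6.95
ee_pos: [0.5734, -0.1172, 0.1913]
eef_rot: [-1.57, 0.003, 0.094]
force: [-0.4, -0.3, 0.4]
grip_width: 0.0704
```

Call:
play_rows:
  twist:
    - [0, 0, 0]
    - [0, 0, 0]
    - [0, 0, 0]
    - [0, 0, 0]
    - [0, 0, 0]
    - [0, 0, 0]
    - [0, 0, 0]
    - [0, 0, 0]
  travel:
    - [0, 0.9, 0]
    - [0, 0.9, 0]
    - [0, 0.9, 0]
    - [-0.2, 0.9, 0]
    - [-0.2, 0.9, 0]
    - [-0.2, 0.9, 0]
    - [-0.2, 0.9, 0]
    - [0, 0, 0]
  grip: [-0.5, -0.5, -0.5, -0.5, -0.5, -0.5, -0.5, -0.5]

```text
time_s: 7.75
ee_pos: [0.5323, 0.2021, 0.1909]
eef_rot: [-1.57, 0.0, 0.099]
force: [1.3, -0.1, -0.5]
grip_width: 0.0706
```

```bash
python3 look.py e "[.483,-.129,.093]"
```

```text
7.75 [0.5323 0.2021 0.1909] [-1.57   0.     0.099] [ 1.3 -0.1 -0.5]
[ 0.4847 -0.1305  0.0917] 0.16 [12] shelf frame x,y,ang [-0.1064 -0.0217 -0.0023] line past edge mm L,R [np.float64(-2.2), np.float64(-2.0)]
[ 0.4779 -0.1354  0.0928] 0.08 [12] shelf frame x,y,ang [-0.1075 -0.0246 -0.0002] line past edge mm L,R [np.float64(-1.0), np.float64(-1.0)]
```

View pics/es.png

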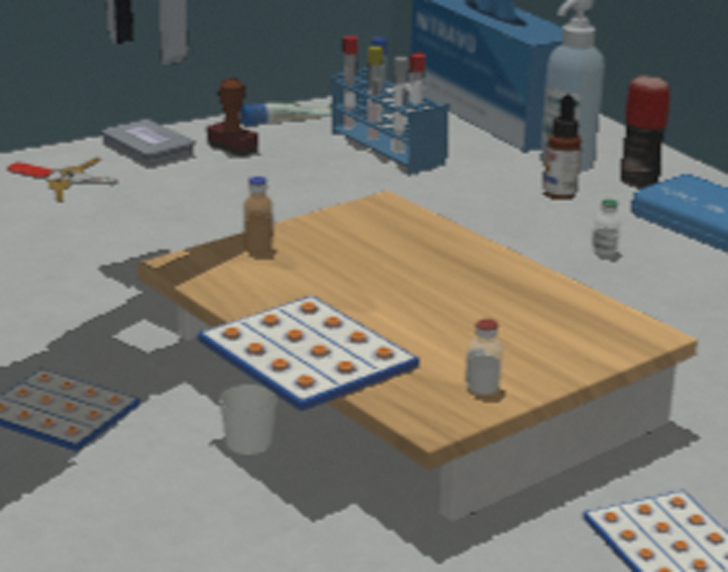

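View pics/et.png

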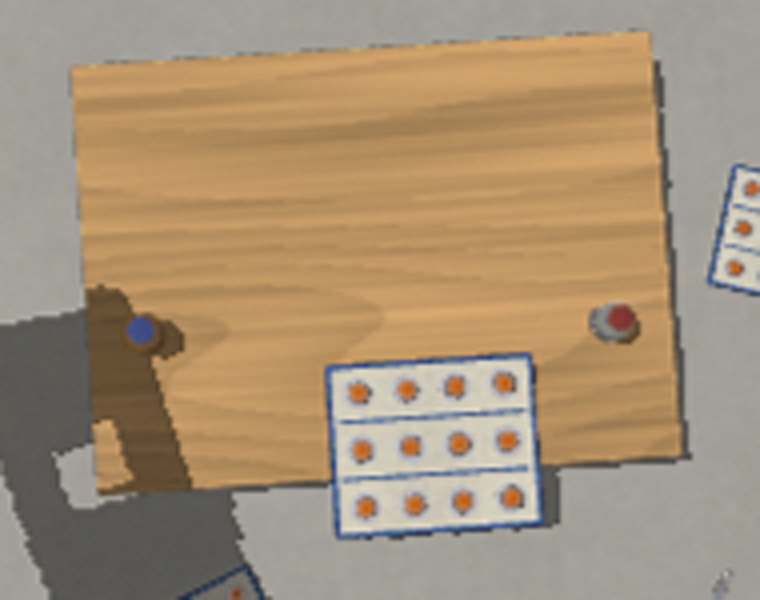

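```bash
python3 -c "
from h import *
print(ctrl.hand_in())"
```

```text
the job is handed in; nothing more can be done
None
```

The card's front row of tablets is now out over the shelf's front edge and the second row is still on the board. I handed the job in at about 8 s, with the arm clear of everything.

I pushed the card from behind with both open fingertips, which also turned it square to the shelf. I never gripped or lifted it.

- **Line position:** With the arm out of the way, the front printed line lay 1.0 mm (top camera) to 2.1 mm (scene camera) short of the edge. There is about 9.5 mm to spare either way.
- **Alignment:** The card was square to the edge within 0.003 rad and looked flat in both views.
- **Other items:** In the last pictures, both vials stood where they were on the shelf. The cup stood where it was in the scene view; in the top view the card hides it. I checked these by eye and did not measure them.
- **Disagreement:** The two cameras differ by about 6–7 mm on where things are in the world. I therefore measured the card relative to the shelf in each view, and there they agree to about 1 mm front to back and 3 mm sideways.

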